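# Make up a connector panel kit

## Task

Make up one panel kit in the shallow caddy. Lay the coupler that has a dust cap on both ends in the middle of the insert with two side rails, along the rails; put the clip with two posts, posts up and lengthwise, in the middle of the rectangular pocket; and stand the blanking plug upright in the middle of the round recess. The plug is seated in the pressing nest, so push the nest's lever down to raise it before you take it, and leave the coupler with a bare end and the clip with only one post lying where they are.

Things in the scene. Friction and masses are not known exactly. Their poses are not given: they have to be found in the camera images.
- coupler: Coaxial coupler to be packed, lying on the table: a cylinder 68 mm long and 20 mm across, a yellow dust cap (24 mm long) on each end and a 20 mm square steel flange, 10 mm thick, at mid length. Origin: mid length, on its axis, so 10 mm above the table; x along its length, z up. Grip it across y at the flange. Loose, about 50 g.
- uncapped_coupler: Look-alike coupler to be left alone: the same flange and a yellow cap on the -x end only; the +x end is a thinner bare steel barrel, 29 mm from the middle to its end. Origin: middle of the flange, on the axis, 10 mm above the table; x along its length.
- clip: Clip to be packed: black plastic bar 58 x 16 x 8 mm with a 14 mm round aluminium post near each end (x = -21 and +21 mm, tops 24 mm above the underside) and in the middle a black grip block 14 mm long (x), 16 mm wide (y), its top at 20 mm. Origin: centre of its underside, on the table; x along the bar, z up. Grip the block across y. Loose, about 30 g.
- broken_clip: Look-alike clip to be left alone: the same bar and grip block but only one post (at x = -21 mm). Origin: centre of its underside; x along the bar.
- plug: Brass blanking plug to be packed: upright plain cylinder 26 mm across, 29 mm tall, with a shallow dish in its top. Origin: centre of its underside, z up. At the start it sits in the nest's pocket with its top 1 mm below the nest's top. Loose, about 80 g.
- nest: Fixed aluminium block 60 (x) by 64 (y) by 44 mm tall; origin: centre of underside, z up. Round pocket at its centre, 28 mm across, 30 mm deep. Lever: steel arm with black pad on its -y side, hinged about x at y = -34, z = 40 mm. At rest it is level, its top at z = 42.5 mm; pad 38 mm wide (x), from y = -72 to -106 mm. It does not spring back.
- ejector_lever (a joint): Angle of the nest's ejector lever: 0 level (start), 0.5 rad fully down at its stop (pad centre about 26 mm lower). Pushing down at the pad takes about 3 N. The plug rises with it by 32 mm per rad, 16 mm when fully down, and stays up when the lever is let go.
- rail_insert: Fixed white plate 92 (x) by 80 (y) by 3 mm with black raised edges 6 mm high (9 mm in all), in the shallow aluminium caddy (262 x 106 x 10 mm). Origin: centre of its underside, 3 mm above the table; its floor is at z = +3 mm. Two rails along x, 44 mm apart, ends open. The coupler lies here, along x.
- pocket_insert: Fixed white plate 92 (x) by 80 (y) by 3 mm with black raised edges 6 mm high (9 mm in all), in the shallow aluminium caddy (262 x 106 x 10 mm). Origin: centre of its underside, 3 mm above the table; its floor is at z = +3 mm. Rectangular pocket 74 (x) by 44 mm (y), closed all round. The clip lies here, along x.
- round_insert: Fixed white plate 92 (x) by 80 (y) by 3 mm with black raised edges 6 mm high (9 mm in all), in the shallow aluminium caddy (262 x 106 x 10 mm). Origin: centre of its underside, 3 mm above the table; its floor is at z = +3 mm. Ring of 52 mm inner, 72 mm outer diameter. The plug stands here.
Things that resemble listed ones, but are neither listed nor needed, are in the scene too. What is shaped like the coupler but blue is not meant. Leave any orange look-alike of the rail_insert alone.

How it is judged:
On the way:
1. the lever has been pushed down and the plug has risen at least 10 mm in its pocket (value of joint ejector_lever above 0.3 rad and z of plug in the frame of nest above 0.024 m and horizontal distance between plug and nest below 0.006 m), for 0.2 s.
At the end, for the whole second after the job is handed in: Coupler in the rail insert, two-post clip (posts up) in the pocket, plug upright in the round recess: each on its floor, within 14 mm of its middle in x and y, the first two along x within 0.3 rad, at rest and released. Look-alikes within 25 mm of their start (x of coupler in the frame of rail_insert between -0.014 and 0.014 m and y of coupler in the frame of rail_insert between -0.014 and 0.014 m and z of coupler in the frame of rail_insert between 0.01 and 0.016 m and angle between coupler's own x axis and vertical between 1.45 and 1.69 rad and linear speed of each of coupler, clip, plug below 0.02 m/s and contact force between the fingers and coupler below 0.05 N and angle between the x axis of coupler and the x axis of rail_insert, either way round below 0.3 rad and x of clip in the frame of pocket_insert between -0.014 and 0.014 m and y of clip in the frame of pocket_insert between -0.014 and 0.014 m and z of clip in the frame of pocket_insert between 0 and 0.006 m and angle between each of clip, plug's own z axis and vertical below 0.12 rad and contact force between the fingers and clip below 0.05 N and angle between the x axis of clip and the x axis of pocket_insert, either way round below 0.3 rad and x of plug in the frame of round_insert between -0.014 and 0.014 m and y of plug in the frame of round_insert between -0.014 and 0.014 m and z of plug in the frame of round_insert between 0 and 0.006 m and contact force between the fingers and plug below 0.05 N and distance of each of uncapped_coupler, broken_clip from where it was at the start of the episode below 0.025 m); the robot touches nothing.
It fails at once if a look-alike was moved from its place (more than 25 mm) (distance of any of uncapped_coupler, broken_clip from where it was at the start of the episode above 0.025 m).
It also fails if it takes over 80 s, if anything falls off the work surface, if the arm or the gripper's body presses on something with over 40 N, if the wrist force passes 120 N, or if a joint passes its speed limit or range.

## Robot

A 6-joint arm with a two-finger parallel gripper is mounted at the origin on the work surface. World frame = base frame: x ahead of the robot, y to its left, z up, the work surface at z = 0. Lengths are in m, angles in rad, forces in N, time in s.
With the tool pointing down it reaches from about 0.325 to 0.775 m from the base axis. Payload 5.5 kg.
Tool frame: the origin (TCP) lies on the front face of the gripper's body, between the roots of the fingers; the fingertips stand 73 mm ahead of it and the grasp point (between the pads) lies 54 mm ahead of it (bot.tip_reach is the distance from the TCP to the fingertips, in m); z points along the fingers, y is the line along which they close (so a half turn about z gives the same grasp; the last joint's range is limited). The gripper opens to 85 mm and grips with 20 to 120 N. Pads are 22 mm wide; open, the fingers measure 114 mm over their backs; the gripper's body (76 mm by 85 mm) begins 54 mm behind the grasp point. The pads swing forward as they close: fully open they stand 13 mm farther back than shut.
Start: joints at [1.048, 0.091, 1.231, -0, 1.82, -0.057], TCP at [0.269, 0.536, 0.304] pointing down, gripper open.
Joint ranges: [-2.87, 2.87], [-0.86, 2.18], [0.17, 2.46], [-1.51, 4.65], [0.06, 2.69], [-2.65, 2.65]. Speed limits (rad/s): [2.57, 2.57, 3.01, 3.14, 3.14, 3.14].

## Interface

Orientations are given as [roll, pitch, yaw] about the fixed x, y, z axes, in that order (R = Rz(yaw) Ry(pitch) Rx(roll)).
In Python, from plant import bot gives the robot as it stands.
- The arm moves only by the tool drive_tool, never from a script. Its argument "moves" is a list of rows, each an object of numbers: "dx", "dy", "dz": the shift along the tool's x, y, z in mm; "twist": the turn about the tool's z in degrees. A call has exactly 10 rows; each row is the pose to reach, as a shift and turn from the pose commanded when the call began, along the tool's axes at that moment; what a row does not reach only later rows make up. A row lasts 1/10 s, in which the tool goes at most 50 mm and 8.59 degrees, less where a joint would pass 70% of its speed; a pose out of reach is approached as far as the arm can. A call with a gripper value outside its range is refused whole. "jaw" is the finger opening in mm, from 0 to 85.4, set as the call begins (left out, the last holds). The fingers move at their own pace and stop on an object; the grip force is fixed at half the most. Time passes only in rows, so rows that repeat a pose let the fingers close, or fill a call up. It gives the time, the measured TCP pose, the force, the opening and the grip force at its end, in the units of the state.
- bot.observe(): the state, without advancing time (a new reading comes with each control period).
- bot.get_image(name): name is "side" or "top" or "wrist"; returns a dict with "pixels" (384x512x3 uint8, red, green, blue), "z_map" (384x512 float32, m along the optical axis (not along the pixel's ray), 0 where there is no reading), "camera_matrix" (3x3 intrinsics, pixels), "world_to_cam" (4x4, takes a point from world to camera coordinates); the wrist camera has in their place "mount" (4x4, takes a point from camera to tool coordinates, whose origin is the TCP and whose axes are the flange's). Camera axes: x right, y up, looking along -z (the intrinsics and any distortion apply to the point x, -y, -z); pixel columns grow to the right and rows downward; lengths in m; the calibration is good to about 2 mm. The wrist camera is an equidistant fisheye: a pixel r from the principal point sees the ray r / f radians off the axis. A picture is of the moment at which its call begins: read the wrist's pose just before it.
- bot.job_done(): hands the job in; it is judged then, once.
The state is a dict: "clock": time; "joint_positions": joint angles; "joint_vel": joint speeds; "joint_efforts": joint torques, N m; "tool_pos": TCP position; "eef_rot": TCP orientation; "ft_force": force on the tool from outside, world axes, zero at the start; "ft_torque": the same for the moment, N m; "opening": opening from 0.0 (shut) to 1.0 (fully open); "grip_force": force on a finger pad.
Only numpy, scipy, OpenCV 4.12 (cv2) and the standard library are available. Lean on these libraries where they do the work, as an engineer would, in place of code of your own. Each camera call takes 0.05 s, during which the arm holds its last target. There are 200 camera calls.

## Working session

There is one attempt and no reset: what is moved stays moved. The work goes in short steps, Python scripts to look and compute and a tool call to move; the robot and the scene stay as the last step left them, time stands still between calls to the robot, and variables do not carry over. Pictures are saved under pics/ and viewed, at most 14 in all, crops included, and the job is handed in when it is done.

Besides the shell and the picture viewer there is one more tool, called after "Request:" in YAML: its name, and indented under it one key for each argument. drive_tool: Moves the arm, as the interface text tells. Its arguments: {"type":"object","properties":{"moves":{"type":"array","items":{"type":"object","properties":{"dx":{"type":"number"},"dy":{"type":"number"},"dz":{"type":"number"},"twist":{"type":"number"}}}},"jaw":{"type":"number"}},"required":["moves"]}

```bash
ls; mkdir -p pics
cat > h.py <<'E'
import numpy as np, cv2
from plant import bot
def grab(n):
    im=bot.get_image(n); return im
def save(im,f): cv2.imwrite('pics/'+f,cv2.cvtColor(im,cv2.COLOR_RGB2BGR))
def ray(im,u,v):
    K=np.array(im['camera_matrix']);T=np.array(im['world_to_cam'])
    d=np.array([(u-K[0,2])/K[0,0],-(v-K[1,2])/K[1,1],-1.])
    R=T[:3,:3];o=-R.T@T[:3,3]
    return o,R.T@d
def plane(im,u,v,z):
    o,d=ray(im,u,v); return o+d*(z-o[2])/d[2]
def depth(im,u,v):
    o,d=ray(im,u,v); return o+d*im['z_map'][int(round(v)),int(round(u))]
E
python3 - <<'E'
from h import *
for n in('top','side'):
    im=grab(n); save(im['pixels'],n+'0.png'); np.savez(n+'0.npz',**im)
    print({k:(np.round(v,3).tolist() if k not in('pixels','z_map') else 0) for k,v in im.items()})
print(bot.observe())
E
```

```text
pics
{'pixels': 0, 'z_map': 0, 'camera_matrix': [[404.018, 0.0, 256.038], [0.0, 404.018, 194.53], [0.0, 0.0, 1.0]], 'world_to_cam': [[-0.007, -1.0, -0.002, -0.028], [0.98, -0.007, 0.198, -0.514], [-0.198, -0.001, 0.98, -0.982], [0.0, 0.0, 0.0, 1.0]]}
{'pixels': 0, 'z_map': 0, 'camera_matrix': [[454.15, 0.0, 254.744], [0.0, 454.15, 186.801], [0.0, 0.0, 1.0]], 'world_to_cam': [[0.824, -0.566, 0.018, -0.436], [0.426, 0.64, 0.64, -0.211], [-0.374, -0.519, 0.769, -1.036], [0.0, 0.0, 0.0, 1.0]]}
{'clock': 0.1, 'joint_positions': array([ 1.04830332e+00,  9.17750924e-02,  1.23178692e+00, -1.43923239e-05,
        1.81977082e+00, -5.66933197e-02]), 'joint_vel': array([-0.00035698, -0.00080319, -0.00270537,  0.0013335 ,  0.00086259,
        0.00076131]), 'joint_efforts': array([ 2.83015703e-03, -4.60216641e+01, -4.19216251e+01, -1.37780316e-04,
        1.06844679e-02,  3.17635283e-05]), 'tool_pos': array([0.26942199, 0.53596958, 0.30285677]), 'eef_rot': array([-3.13985448e+00, -8.46715093e-05,  2.67578936e+00]), 'ft_force': array([-0.99453496, -1.08795124,  0.01570246]), 'ft_torque': array([ 0.00457021,  0.00552605, -0.01228857]), 'grip_force': 0.0, 'opening': 1.0016600854406288}
```

View pics/top0.png

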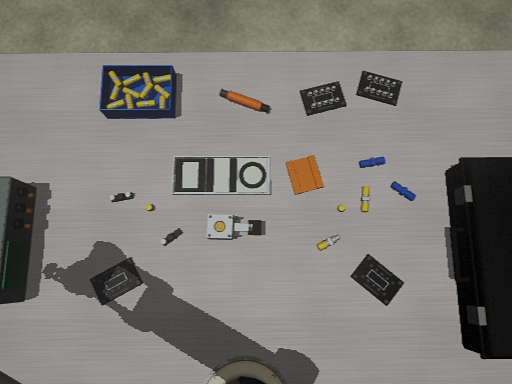

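View pics/side0.png

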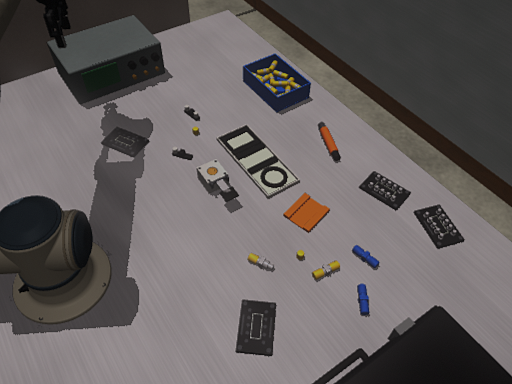

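Top view: the coupler candidates are (365,198), yellow at both ends; (328,242), with a bare end; blue ones at (372,162) and (403,190); loose caps at (341,208) and (150,207). The clip candidates are (122,197) and (172,237). The nest is at (220,227) with its lever to the right. The caddy is at (222,175): pocket at (190,175), rails at (221,175), ring at (252,175). An orange decoy is at (305,175). I'll check the choices in one close crop.

Run:
```python
from h import *
t=np.load('top0.npz')['pixels'];s=np.load('side0.npz')['pixels']
def c(i,x,y,w,h,k): return cv2.resize(i[y:y+h,x:x+w],(w*k,h*k),interpolation=cv2.INTER_CUBIC)
a=np.hstack([c(t,100,180,100,75,4),c(t,310,180,100,75,4)])
b=np.hstack([c(s,160,95,100,75,4),c(t,168,150,114,75,4)[:, :400]])
save(np.vstack([a,b]),'crop.png')
```

```text
(no output)
```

View pics/crop.png

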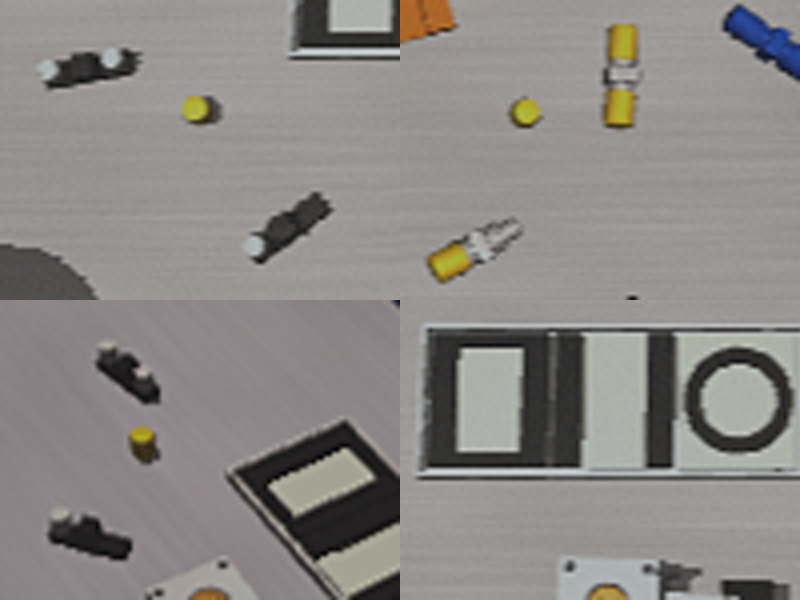

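The crop confirms the choices: the two-post clip is at top px (122,197), the one-post clip at (172,237), the capped coupler at (365,198) and the bare-ended one at (328,242). The rails and the pocket's long side run along image-vertical, which is about world x. Now I'll measure, using both views for heights.

```bash
cat >> h.py <<'E'
def load(n): return dict(np.load(n+'.npz'))
def blobs(im,mask,roi,amin=4):
    x,y,w,h=roi; m=np.zeros(mask.shape,np.uint8); m[y:y+h,x:x+w]=mask[y:y+h,x:x+w]
    n,l,s,c=cv2.connectedComponentsWithStats(m)
    return [(c[i],s[i,4]) for i in range(1,n) if s[i,4]>=amin]
def tri(a,pa,b,pb):
    o1,d1=ray(a,*pa);o2,d2=ray(b,*pb);d1/=np.linalg.norm(d1);d2/=np.linalg.norm(d2)
    A=np.array([d1,-d2]).T; s=np.linalg.lstsq(A,o2-o1,rcond=None)[0]
    p,q=o1+d1*s[0],o2+d2*s[1]; return (p+q)/2,np.linalg.norm(p-q)
E
python3 - <<'E'
from h import *
np.set_printoptions(precision=4,suppress=True)
t=load('top0');s=load('side0')
def masks(im):
    hsv=cv2.cvtColor(im['pixels'],cv2.COLOR_RGB2HSV);H,S,V=cv2.split(hsv)
    return dict(yel=((abs(H.astype(int)-27)<7)&(S>130)&(V>90)),wh=((S<40)&(V>185)),dk=(V<75),brass=((H>8)&(H<24)&(S>90)&(V>90)),hsv=hsv)
mt,ms=masks(t),masks(s)
for nm,k,rt,rs in [('coupler','yel',(355,180,22,36),(310,257,32,22)),('posts','wh',(105,185,32,20),(180,103,25,20)),
  ('brass','brass',(205,215,30,25),(200,160,25,22)),
  ('floors','wh',(176,160,90,32),(222,128,70,62)),('yelbare','yel',(312,232,20,20),(244,250,18,16))]:
    print(nm)
    for n,im,m,r in(('t',t,mt,rt),('s',s,ms,rs)):
        for c,a in blobs(im,m[k],r): print(n,c,a,'depth',depth(im,*c),'z=.01',plane(im,*c,.01))
E
```

```text
coupler
t [365.1579 190.2281] 57 depth [ 0.5298 -0.3203  0.0175] z=.01 [ 0.5314 -0.3223  0.01  ]
t [364.3019 206.6038] 53 depth [ 0.4859 -0.3153  0.0177] z=.01 [ 0.4872 -0.3174  0.01  ]
s [334.2593 264.463 ] 54 depth [ 0.53   -0.3234  0.0206] z=.01 [ 0.5354 -0.3196  0.01  ]
s [318.1071 272.1786] 56 depth [ 0.4872 -0.3171  0.0182] z=.01 [ 0.4909 -0.3142  0.01  ]
posts
brass
t [219.5616 225.6438] 73 depth [0.4357 0.0621 0.0398] z=.01 [0.4394 0.0649 0.01  ]
s [211.7627 170.7797] 59 depth [0.4337 0.0616 0.0461] z=.01 [0.4486 0.0903 0.01  ]
floors
t [193.5 162. ] 4 depth [0.6136 0.1377 0.008 ] z=.01 [0.613  0.1373 0.01  ]
t [252. 183.] 5 depth [ 0.5549 -0.0207  0.0038] z=.01 [ 0.5535 -0.0207  0.01  ]
t [187.5 187. ] 10 depth [0.5457 0.1532 0.0016] z=.01 [0.5438 0.1517 0.01  ]
yelbare
t [321.8065 245.0968] 62 depth [ 0.3861 -0.1997  0.0189] z=.01 [ 0.3867 -0.2011  0.01  ]
s [253.2    256.6667] 45 depth [ 0.3852 -0.2031  0.0232] z=.01 [ 0.3898 -0.1966  0.01  ]
```

Run:
```python
from h import *
np.set_printoptions(precision=4,suppress=True)
t=load('top0');s=load('side0')
V={'t':t['pixels'].max(2),'s':s['pixels'].max(2)}
S={'t':cv2.cvtColor(t['pixels'],cv2.COLOR_RGB2HSV)[...,1],'s':cv2.cvtColor(s['pixels'],cv2.COLOR_RGB2HSV)[...,1]}
I={'t':t,'s':s}
r={'t':(106,186,30,18),'s':(180,103,24,20)}
for n in 'ts':
    x,y,w,h=r[n]; print(n, np.median(V[n][y:y+h,x:x+w]), V[n][y:y+h,x:x+w].max())
    med=np.median(V[n][y:y+h,x:x+w])
    for c,a in blobs(0,V[n]>med+15,r[n]): print(' bright',c,a,depth(I[n],*c),plane(I[n],*c,.024))
    for c,a in blobs(0,V[n]<90,r[n]): print(' dark',c,a,depth(I[n],*c))
# floors: green-tinted white
G={k:(i['pixels'][...,1].astype(int)-i['pixels'][...,0]>=0)&(V[k]>120)&(i['pixels'][...,1].astype(int)-i['pixels'][...,2]>3) for k,i in I.items()}
for n,rr in(('t',(174,157,98,38)),('s',(218,126,84,68))):
    print('floors',n)
    for c,a in blobs(0,G[n],rr,60): print(c,a,'dep',depth(I[n],*c),'z6',plane(I[n],*c,.006))
# caddy aluminium outline & nest via depth-lifted points in top
for n in 'ts':
    im=I[n]
    vv,uu=np.mgrid[0:384,0:512]; P=np.stack([uu,vv],-1)
    K=im['camera_matrix'];T=im['world_to_cam'];R=T[:3,:3]
    d=np.stack([(uu-K[0,2])/K[0,0],-(vv-K[1,2])/K[1,1],-np.ones_like(uu)],-1)@R
    W=-R.T@T[:3,3]+d*im['z_map'][...,None]
    np.save('W'+n+'.npy',W)
    m=(W[...,2]>.03)&(W[...,2]<.06)&(abs(W[...,0]-.43)<.06)&(abs(W[...,1]-.03)<.13)
    q=W[m]; print(n,'nest pts',len(q),np.percentile(q,[1,50,99],axis=0))
    rect=cv2.minAreaRect((q[q[:,1]>.02][:,:2]*1000).astype(np.float32)); print('nest block',rect)
    q2=q[q[:,1]<.0]; print('pad',len(q2),q2.mean(0) if len(q2) else 0, q2.min(0),q2.max(0))
    for z0 in [(-.02,.03)]:
        m=(W[...,0]>.3)&(W[...,0]<.7)&(abs(W[...,1]-.05)<.1); print('table z',np.median(W[m][:,2]))
```

```text
t 154.0 191
 bright [127.2308 193.8462] 13 [0.5237 0.3078 0.0227] [0.5235 0.3074 0.024 ]
 bright [111.3333 196.75  ] 12 [0.5156 0.348  0.026 ] [0.516  0.3487 0.024 ]
 dark [122.5785 196.8843] 121 [0.5159 0.32   0.0214]
s 140.0 180
 bright [186.5 105.5] 6 [0.5159 0.35   0.0259] [0.5169 0.3521 0.024 ]
 bright [195.5714 112.2857] 7 [0.5233 0.3071 0.0264] [0.5245 0.3096 0.024 ]
 dark [191.7297 113.5856] 111 [0.5194 0.3269 0.0086]
floors t
[221.2027 174.8436] 518 dep [0.578  0.0624 0.0046] z6 [0.5776 0.0623 0.006 ]
[251.8685 175.0023] 426 dep [ 0.5773 -0.0204  0.0031] z6 [ 0.5766 -0.0205  0.006 ]
[189.6966 174.2233] 412 dep [0.5814 0.1483 0.0007] z6 [0.58   0.1474 0.006 ]
[252.0332 174.5535] 271 dep [ 0.5785 -0.0209  0.0033] z6 [ 0.5778 -0.0209  0.006 ]
floors s
[239.7609 139.8043] 184 dep [0.5796 0.1502 0.0085] z6 [0.581  0.1524 0.006 ]
[255.221  158.0435] 276 dep [0.5755 0.0648 0.009 ] z6 [0.5772 0.0671 0.006 ]
[284.954  173.0805] 87 dep [ 0.6082 -0.0303  0.0144] z6 [ 0.6131 -0.0247  0.006 ]
[263.5462 183.1933] 119 dep [ 0.5422 -0.0231  0.0079] z6 [ 0.5431 -0.0219  0.006 ]
[273.4966 176.3103] 145 dep [ 0.5789 -0.0181  0.0079] z6 [ 0.58   -0.0168  0.006 ]
t nest pts 968 [[ 0.4046 -0.0433  0.0348]
 [ 0.4335  0.0427  0.0425]
 [ 0.4632  0.0923  0.0471]]
nest block ((434.53900146484375, 56.67341232299805), (74.04835510253906, 60.17109680175781), 87.6724853515625)
pad 236 [ 0.4315 -0.0242  0.0417] [ 0.4134 -0.0435  0.0355] [ 0.4496 -0.0001  0.0459]
table z 0.001008733104023607
s nest pts 793 [[ 0.4042 -0.0415  0.0316]
 [ 0.4318  0.0394  0.0448]
 [ 0.4639  0.0952  0.0498]]
nest block ((434.0392761230469, 58.853050231933594), (79.16090393066406, 62.035709381103516), 87.32269287109375)
pad 190 [ 0.4309 -0.024   0.0438] [ 0.4115 -0.0444  0.0383] [ 0.4511 -0.      0.0494]
table z 0.003084586876905271
```

```bash
cat >> h.py <<'E'
from scipy.spatial.transform import Rotation as Ro
def plan(x,y,tipz,phi=None):
    """phi: world angle (rad) of closing line; prints move in tool axes"""
    o=bot.observe(); R=Ro.from_euler('xyz',o['eef_rot']).as_matrix()
    d=R.T@(np.array([x,y,tipz+.073])-o['tool_pos'])*1000
    c=np.arctan2(R[1,1],R[0,1]); tw=0
    if phi is not None: tw=-np.degrees((phi-c+np.pi/2)%np.pi-np.pi/2)
    print('t',round(o['clock'],2),'move',np.round(d,1),'twist',round(tw,1),'j6 %.2f'%o['joint_positions'][5],'tilt',np.round(R[:,2],3))
E
python3 -c "
from h import *
print(bot.tip_reach); plan(.520,.3285,.045,.187)"
```

```text
0.0726
t 0.1 move [-317.1  -72.5  185. ] twist 52.6 j6 -0.06 tilt [-0.001 -0.002 -1.   ]
```

Request:
drive_tool:
  jaw: 50
  moves:
    - {"dx": -50, "dy": -12, "dz": 20, "twist": 8}
    - {"dx": -95, "dy": -22, "dz": 40, "twist": 16}
    - {"dx": -140, "dy": -32, "dz": 60, "twist": 24}
    - {"dx": -185, "dy": -42, "dz": 80, "twist": 32}
    - {"dx": -230, "dy": -52, "dz": 100, "twist": 40}
    - {"dx": -275, "dy": -63, "dz": 120, "twist": 48}
    - {"dx": -317, "dy": -72.5, "dz": 140, "twist": 52.6}
    - {"dx": -317, "dy": -72.5, "dz": 175, "twist": 52.6}
    - {"dx": -317, "dy": -72.5, "dz": 185, "twist": 52.6}
    - {"dx": -317, "dy": -72.5, "dz": 185, "twist": 52.6}

```text
clock: 1.1
tool_pos: [0.5187, 0.3285, 0.116]
eef_rot: [-3.136, 0.001, 1.758]
ft_force: [-0.5, 0.1, -0.5]
opening: 0.586
grip_force: 0.0
```

```bash
python3 -c "
from h import *
plan(.520,.3285,.009,.187); im=grab('wrist'); save(im['pixels'],'w1.png'); print(im['camera_matrix'],im['mount'])"
```

```text
t 1.1 move [-0.2  1.5 34. ] twist 0.0 j6 0.32 tilt [-0.005 -0.002 -1.   ]
[[297.31863964   0.         253.5744754 ]
 [  0.         297.31863964 189.94029241]
 [  0.           0.           1.        ]] [[-9.54821478e-05  9.52956791e-01  3.03106161e-01  7.75257395e-02]
 [ 9.99999391e-01 -2.42312150e-04  1.07683426e-03 -2.08133581e-05]
 [ 1.09962283e-03  3.03106079e-01 -9.52956188e-01 -6.94876370e-02]
 [ 0.00000000e+00  0.00000000e+00  0.00000000e+00  1.00000000e+00]]
```

View pics/w1.png

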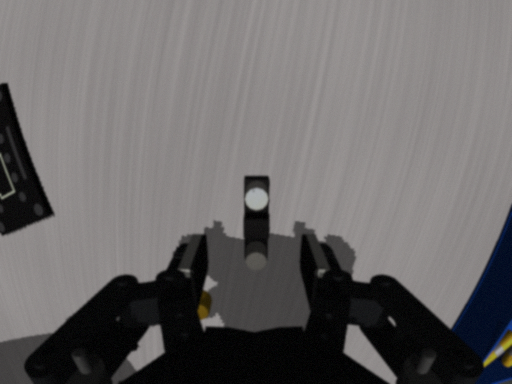

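The clip stands square between the fingers, with its two posts at px (257,198) and (257,260). I'll check the along-bar offset by ray casting.

```bash
cat >> h.py <<'E'
def wpt(u,v,z,im):
    K,M=im['camera_matrix'],im['mount'];o=bot.observe()
    p=np.array([u-K[0,2],v-K[1,2]])/K[0,0];r=np.hypot(*p);n=p/max(r,1e-9)
    d=M[:3,:3]@np.array([n[0]*np.sin(r),-n[1]*np.sin(r),-np.cos(r)])
    R=Ro.from_euler('xyz',o['eef_rot']).as_matrix()
    w=R@d; c=R@M[:3,3]+o['tool_pos']; return c+w*(z-c[2])/w[2]
E
python3 -c "
from h import *
im=grab('wrist')
for p in((257,198),(257,260)): print(wpt(*p,.024,im))"
```

```text
[0.51794558 0.34989084 0.024     ]
[0.52607706 0.30825403 0.024     ]
```

Request:
drive_tool:
  moves:
    - {"dx": 0, "dy": 2, "dz": 18}
    - {"dx": 0, "dy": 2, "dz": 34}
    - {"dx": 0, "dy": 2, "dz": 34}
    - {"dx": 0, "dy": 2, "dz": 34}
    - {"dx": 0, "dy": 2, "dz": 34}
    - {"dx": 0, "dy": 2, "dz": 34}
    - {"dx": 0, "dy": 2, "dz": 34}
    - {"dx": 0, "dy": 2, "dz": 34}
    - {"dx": 0, "dy": 2, "dz": 34}
    - {"dx": 0, "dy": 2, "dz": 34}

```text
schema error: expected keys dx, dy, dz, twist
```

Request:
drive_tool:
  jaw: 4
  moves:
    - {"dz": 0}
    - {"dz": 0}
    - {"dz": 0}
    - {"dz": 0}
    - {"dz": 0}
    - {"dz": 0}
    - {"dz": 0}
    - {"dz": 0}
    - {"dz": -15}
    - {"dz": -50}

```text
schema error: expected keys dx, dy, dz, twist
```

```bash
python3 -c "
from h import *
plan(.579,.149,.050,1.56)"
```

```text
t 1.2 move [-188.9   24.2   -2.9] twist -78.6 j6 0.32 tilt [ 0.001  0.001 -1.   ]
```

Request:
drive_tool:
  moves:
    - {"dx": 0, "dy": 1, "dz": 18, "twist": 0}
    - {"dx": 0, "dy": 1, "dz": 37, "twist": 0}
    - {"dx": 0, "dy": 1, "dz": 37, "twist": 0}
    - {"dx": 0, "dy": 1, "dz": 37, "twist": 0}
    - {"dx": 0, "dy": 1, "dz": 37, "twist": 0}
    - {"dx": 0, "dy": 1, "dz": 37, "twist": 0}
    - {"dx": 0, "dy": 1, "dz": 37, "twist": 0}
    - {"dx": 0, "dy": 1, "dz": 37, "twist": 0}
    - {"dx": 0, "dy": 1, "dz": 37, "twist": 0}
    - {"dx": 0, "dy": 1, "dz": 37, "twist": 0}

```text
clock: 2.2
tool_pos: [0.5211, 0.3291, 0.0819]
eef_rot: [-3.142, 0.0, 1.758]
ft_force: [0.1, -0.2, 0.6]
opening: 0.584
grip_force: 0.0
```

Request:
drive_tool:
  jaw: 4
  moves:
    - {"dx": 0, "dy": 0, "dz": 0, "twist": 0}
    - {"dx": 0, "dy": 0, "dz": 0, "twist": 0}
    - {"dx": 0, "dy": 0, "dz": 0, "twist": 0}
    - {"dx": 0, "dy": 0, "dz": 0, "twist": 0}
    - {"dx": 0, "dy": 0, "dz": 0, "twist": 0}
    - {"dx": 0, "dy": 0, "dz": 0, "twist": 0}
    - {"dx": 0, "dy": 0, "dz": 0, "twist": 0}
    - {"dx": 0, "dy": 0, "dz": 0, "twist": 0}
    - {"dx": 0, "dy": 0, "dz": 0, "twist": 0}
    - {"dx": 0, "dy": 0, "dz": 0, "twist": 0}

```text
clock: 3.2
tool_pos: [0.5212, 0.3292, 0.0821]
eef_rot: [3.141, -0.0, 1.758]
ft_force: [0.0, -0.0, 1.7]
opening: 0.161
grip_force: 59.5
```

```bash
python3 -c "
from h import *
plan(.579,.149,.050,1.56)"
```

```text
t 3.2 move [-187.8   23.3  -41. ] twist -78.7 j6 0.32 tilt [ 0.  0. -1.]
```

Request:
drive_tool:
  moves:
    - {"dx": 0, "dy": 0, "dz": -40, "twist": -4}
    - {"dx": -15, "dy": 2, "dz": -60, "twist": -12}
    - {"dx": -40, "dy": 5, "dz": -60, "twist": -20}
    - {"dx": -65, "dy": 8, "dz": -60, "twist": -28}
    - {"dx": -90, "dy": 11, "dz": -60, "twist": -36}
    - {"dx": -115, "dy": 14, "dz": -60, "twist": -44}
    - {"dx": -140, "dy": 17, "dz": -60, "twist": -52}
    - {"dx": -165, "dy": 20, "dz": -60, "twist": -60}
    - {"dx": -180, "dy": 22, "dz": -60, "twist": -68}
    - {"dx": -188, "dy": 23.3, "dz": -60, "twist": -76}

```text
clock: 4.2
tool_pos: [0.579, 0.1471, 0.1412]
eef_rot: [-3.141, -0.001, 3.088]
ft_force: [-1.2, 0.3, 0.5]
opening: 0.169
grip_force: 59.2
```

```bash
python3 -c "
from h import *
im=grab('wrist'); save(im['pixels'],'w2.png'); plan(.579,.149,.017,1.56); print(bot.observe()['grip_force'])"
```

```text
t 4.25 move [ 0.4  2.5 51.2] twist -2.0 j6 -1.33 tilt [-0.001 -0.001 -1.   ]
59.17825162410736
```

View pics/w2.png

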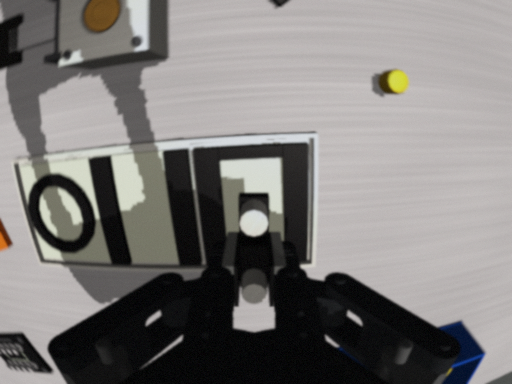

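The clip is held with its posts at (254,222) and (254,287), above the pocket, whose white floor spans columns 220–283.

```bash
python3 -c "
from h import *
im=grab('wrist')
for p in((220,160),(283,158)): print(wpt(*p,.008,im))
for p in((254,222),(254,287)): print(wpt(*p,.084,im))"
```

```text
[0.54224071 0.12594881 0.008     ]
[0.54338356 0.16990626 0.008     ]
[0.55710437 0.14877097 0.084     ]
[0.59429902 0.14663688 0.084     ]
```

Request:
drive_tool:
  moves:
    - {"dx": 0, "dy": 2, "dz": 25, "twist": -2}
    - {"dx": 0, "dy": 2, "dz": 40, "twist": -2}
    - {"dx": 0, "dy": 2, "dz": 47, "twist": -2}
    - {"dx": 0, "dy": 2, "dz": 51, "twist": -2}
    - {"dx": 0, "dy": 2, "dz": 51.5, "twist": -2}
    - {"dx": 0, "dy": 2, "dz": 51.5, "twist": -2}
    - {"dx": 0, "dy": 2, "dz": 51.5, "twist": -2}
    - {"dx": 0, "dy": 2, "dz": 51.5, "twist": -2}
    - {"dx": 0, "dy": 2, "dz": 51.5, "twist": -2}
    - {"dx": 0, "dy": 2, "dz": 51.5, "twist": -2}

```text
clock: 5.3
tool_pos: [0.5792, 0.1507, 0.0906]
eef_rot: [3.142, 0.0, 3.119]
ft_force: [-0.4, -0.5, -0.3]
opening: 0.162
grip_force: 59.2
```

Request:
drive_tool:
  moves:
    - {"dx": 0, "dy": -1, "dz": 2, "twist": 0}
    - {"dx": 0, "dy": -1, "dz": 2, "twist": 0}
    - {"dx": 0, "dy": -1, "dz": 2, "twist": 0}
    - {"dx": 0, "dy": -1, "dz": 2, "twist": 0}
    - {"dx": 0, "dy": -1, "dz": 2, "twist": 0}
    - {"dx": 0, "dy": -1, "dz": 2, "twist": 0}
    - {"dx": 0, "dy": -1, "dz": 2, "twist": 0}
    - {"dx": 0, "dy": -1, "dz": 2, "twist": 0}
    - {"dx": 0, "dy": -1, "dz": 2, "twist": 0}
    - {"dx": 0, "dy": -1, "dz": 2, "twist": 0}

```text
clock: 6.3
tool_pos: [0.5791, 0.1497, 0.0884]
eef_rot: [3.142, 0.0, 3.119]
ft_force: [0.0, 0.7, -0.8]
opening: 0.16
grip_force: 59.2
```

Request:
drive_tool:
  jaw: 40
  moves:
    - {"dx": 0, "dy": 0, "dz": 0, "twist": 0}
    - {"dx": 0, "dy": 0, "dz": 0, "twist": 0}
    - {"dx": 0, "dy": 0, "dz": 0, "twist": 0}
    - {"dx": 0, "dy": 0, "dz": 0, "twist": 0}
    - {"dx": 0, "dy": 0, "dz": 0, "twist": 0}
    - {"dx": 0, "dy": 0, "dz": 0, "twist": 0}
    - {"dx": 0, "dy": 0, "dz": -10, "twist": 0}
    - {"dx": 0, "dy": 0, "dz": -35, "twist": 0}
    - {"dx": 0, "dy": 0, "dz": -75, "twist": 0}
    - {"dx": 0, "dy": 0, "dz": -100, "twist": 0}

```text
clock: 7.3
tool_pos: [0.5796, 0.1498, 0.1923]
eef_rot: [3.141, 0.003, 3.119]
ft_force: [0.3, -0.2, 0.7]
opening: 0.47
grip_force: 0.0
```

Run:
```python
from h import *
np.set_printoptions(precision=4,suppress=True)
# push point ~ 3 mm beyond pad centre
plan(.431,-.029,.060,1.53)
im=grab('wrist'); save(im['pixels'],'w3.png')
```

```text
t 7.3 move [ 144.7 -182.2   58.7] twist 1.0 j6 -1.35 tilt [ 0.003  0.001 -1.   ]
```

View pics/w3.png

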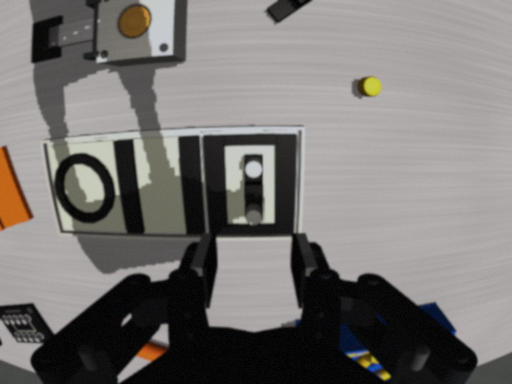

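The clip lies in the pocket with its posts up at (254,169) and (254,215), released. The lever is next, with the fingers shut.

Request:
drive_tool:
  jaw: 0
  moves:
    - {"dx": 28, "dy": -36, "dz": 0, "twist": 0}
    - {"dx": 56, "dy": -72, "dz": 0, "twist": 0}
    - {"dx": 84, "dy": -108, "dz": 0, "twist": 0}
    - {"dx": 112, "dy": -144, "dz": 10, "twist": 0}
    - {"dx": 140, "dy": -176, "dz": 30, "twist": 0}
    - {"dx": 145, "dy": -182, "dz": 50, "twist": 1}
    - {"dx": 145, "dy": -182, "dz": 58, "twist": 1}
    - {"dx": 145, "dy": -182, "dz": 58, "twist": 1}
    - {"dx": 145, "dy": -182, "dz": 58, "twist": 1}
    - {"dx": 145, "dy": -182, "dz": 58, "twist": 1}

```text
clock: 8.35
tool_pos: [0.431, -0.0284, 0.1317]
eef_rot: [-3.142, 0.002, 3.103]
ft_force: [-0.0, 0.6, 0.5]
opening: 0.002
grip_force: 0.0
```

Run:
```python
from h import *
plan(.431,-.028,.018,1.53)
im=grab('wrist'); save(im['pixels'],'w4.png')
```

```text
t 8.35 move [ 0.1  0.4 40.7] twist 0.1 j6 -1.68 tilt [ 0.002 -0.    -1.   ]
```

View pics/w4.png

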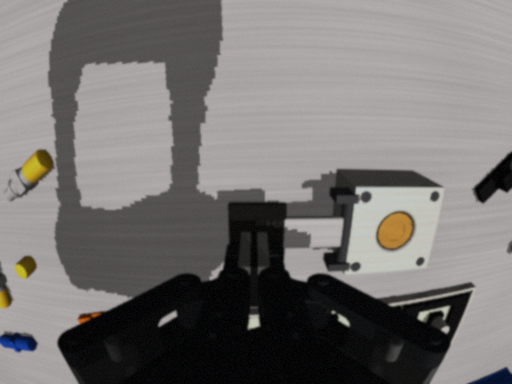

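The shut fingers (column 254) are over the pad (columns 229–287). Pressing down now.

Request:
drive_tool:
  moves:
    - {"dx": 0, "dy": 0, "dz": 8, "twist": 0}
    - {"dx": 0, "dy": 0, "dz": 14, "twist": 0}
    - {"dx": 0, "dy": 0, "dz": 18, "twist": 0}
    - {"dx": 0, "dy": 0, "dz": 22, "twist": 0}
    - {"dx": 0, "dy": 0, "dz": 26, "twist": 0}
    - {"dx": 0, "dy": 0, "dz": 30, "twist": 0}
    - {"dx": 0, "dy": 0, "dz": 34, "twist": 0}
    - {"dx": 0, "dy": 0, "dz": 37, "twist": 0}
    - {"dx": 0, "dy": 0, "dz": 39, "twist": 0}
    - {"dx": 0, "dy": 0, "dz": 39, "twist": 0}

```text
clock: 9.4
tool_pos: [0.4299, -0.0291, 0.0909]
eef_rot: [-3.141, -0.0, 3.102]
ft_force: [0.2, 0.1, 0.9]
opening: 0.003
grip_force: 0.3
```

Request:
drive_tool:
  moves:
    - {"dx": 0, "dy": 0, "dz": 1, "twist": 0}
    - {"dx": 0, "dy": 0, "dz": 2, "twist": 0}
    - {"dx": 0, "dy": 0, "dz": 3, "twist": 0}
    - {"dx": 0, "dy": 0, "dz": 3, "twist": 0}
    - {"dx": 0, "dy": 0, "dz": 3, "twist": 0}
    - {"dx": 0, "dy": 0, "dz": 3, "twist": 0}
    - {"dx": 0, "dy": 0, "dz": 3, "twist": 0}
    - {"dx": 0, "dy": 0, "dz": 3, "twist": 0}
    - {"dx": 0, "dy": 0, "dz": 3, "twist": 0}
    - {"dx": 0, "dy": 0, "dz": 3, "twist": 0}

```text
clock: 10.4
tool_pos: [0.43, -0.029, 0.0883]
eef_rot: [-3.142, -0.0, 3.102]
ft_force: [-0.2, -0.1, 1.4]
opening: -0.002
grip_force: 0.8
```

Request:
drive_tool:
  moves:
    - {"dx": 0, "dy": 0, "dz": -20, "twist": 0}
    - {"dx": 0, "dy": 0, "dz": -50, "twist": 0}
    - {"dx": 0, "dy": 10, "dz": -85, "twist": 0}
    - {"dx": 0, "dy": 10, "dz": -110, "twist": 0}
    - {"dx": 0, "dy": 10, "dz": -110, "twist": 0}
    - {"dx": 0, "dy": 10, "dz": -110, "twist": 0}
    - {"dx": 0, "dy": 10, "dz": -110, "twist": 0}
    - {"dx": 0, "dy": 10, "dz": -110, "twist": 0}
    - {"dx": 0, "dy": 10, "dz": -110, "twist": 0}
    - {"dx": 0, "dy": 10, "dz": -110, "twist": 0}

```text
clock: 11.4
tool_pos: [0.4302, -0.019, 0.1977]
eef_rot: [3.141, -0.001, 3.102]
ft_force: [-0.4, -0.0, 0.2]
opening: 0.001
grip_force: 0.0
```

Run:
```python
from h import *
np.set_printoptions(precision=4,suppress=True)
t=grab('top');s=grab('side');w=grab('wrist')
def br(im,roi):
    H,S,V=cv2.split(cv2.cvtColor(im['pixels'],cv2.COLOR_RGB2HSV))
    return [c for c in blobs(0,(H>6)&(H<26)&(S>90)&(V>70),roi,10)]
a=br(t,(200,205,40,40));b=br(s,(195,150,35,35));c=br(w,(330,170,182,110));print(a,b,c)
for i,x in((t,a),(s,b)):
    for q,_ in x: print(depth(i,*q),plane(i,*q,.059))
if a and b: print('tri',tri(t,a[0][0],s,b[0][0]))
for q,_ in c: print('wrist',wpt(*q,.059,w))
cs=lambda i,x,y:cv2.resize(i['pixels'][y:y+75,x:x+100],(400,300))
save(np.hstack([cs(t,180,190),cs(s,160,130)]),'p5.png')
plan(.4345,.062,.1,1.53)
```

```text
[(array([220.2264, 225.9434]), np.int32(53))] [(array([211.5, 167. ]), np.int32(58))] [(array([356.4198, 203.9623]), np.int32(717)), (array([479.9167, 231.5   ]), np.int32(12))]
[0.433  0.059  0.0557] [0.4326 0.0587 0.059 ]
[0.4334 0.0608 0.0616] [0.4345 0.063  0.059 ]
tri (array([0.4319, 0.0581, 0.065 ]), np.float64(0.00017788740302660886))
wrist [0.4336 0.0611 0.059 ]
wrist [0.4708 0.2026 0.059 ]
t 11.55 move [-0.9 81.1 25.2] twist 0.0 j6 -1.65 tilt [-0.  0. -1.]
```

View pics/p5.png

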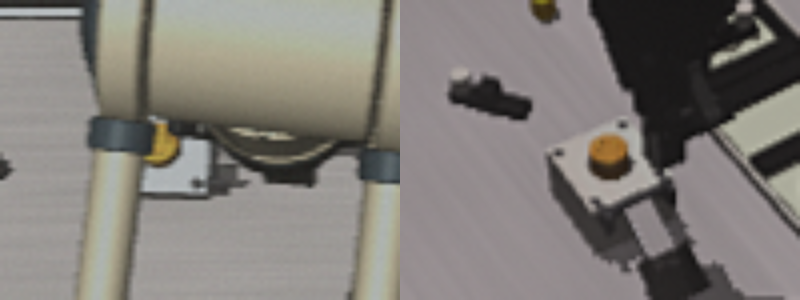

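The plug has risen: its top is at z ≈ 0.059 in the side view, standing proud of the nest. Next I grasp it.

Request:
drive_tool:
  jaw: 60
  moves:
    - {"dx": 0, "dy": 40, "dz": 0, "twist": 0}
    - {"dx": -1, "dy": 80.5, "dz": 10, "twist": 0}
    - {"dx": -1, "dy": 80.5, "dz": 40, "twist": 0}
    - {"dx": -1, "dy": 80.5, "dz": 60, "twist": 0}
    - {"dx": -1, "dy": 80.5, "dz": 70, "twist": 0}
    - {"dx": -1, "dy": 80.5, "dz": 76.5, "twist": 0}
    - {"dx": -1, "dy": 80.5, "dz": 76.5, "twist": 0}
    - {"dx": -1, "dy": 80.5, "dz": 76.5, "twist": 0}
    - {"dx": -1, "dy": 80.5, "dz": 76.5, "twist": 0}
    - {"dx": -1, "dy": 80.5, "dz": 76.5, "twist": 0}

```text
clock: 12.55
tool_pos: [0.4351, 0.0613, 0.1228]
eef_rot: [3.141, 0.002, 3.101]
ft_force: [-0.2, -0.1, -0.2]
opening: 0.699
grip_force: 0.0
```

Request:
drive_tool:
  jaw: 12
  moves:
    - {"dx": 0, "dy": 0, "dz": 0, "twist": 0}
    - {"dx": 0, "dy": 0, "dz": 0, "twist": 0}
    - {"dx": 0, "dy": 0, "dz": 0, "twist": 0}
    - {"dx": 0, "dy": 0, "dz": 0, "twist": 0}
    - {"dx": 0, "dy": 0, "dz": 0, "twist": 0}
    - {"dx": 0, "dy": 0, "dz": 0, "twist": 0}
    - {"dx": 0, "dy": 0, "dz": 0, "twist": 0}
    - {"dx": 0, "dy": 0, "dz": 0, "twist": 0}
    - {"dx": 0, "dy": 0, "dz": 0, "twist": 0}
    - {"dx": 0, "dy": 0, "dz": 0, "twist": 0}

```text
clock: 13.55
tool_pos: [0.4347, 0.0614, 0.122]
eef_rot: [-3.142, 0.0, 3.102]
ft_force: [-0.4, -0.9, 3.6]
opening: 0.256
grip_force: 58.7
```

Request:
drive_tool:
  moves:
    - {"dx": 0, "dy": 0, "dz": -10, "twist": 0}
    - {"dx": 0, "dy": 0, "dz": -25, "twist": 0}
    - {"dx": 0, "dy": 0, "dz": -45, "twist": 0}
    - {"dx": -30, "dy": -17, "dz": -45, "twist": 0}
    - {"dx": -60, "dy": -34, "dz": -45, "twist": 0}
    - {"dx": -90, "dy": -51, "dz": -45, "twist": 0}
    - {"dx": -120, "dy": -68, "dz": -45, "twist": 0}
    - {"dx": -138, "dy": -80, "dz": -45, "twist": 0}
    - {"dx": -138, "dy": -80, "dz": -45, "twist": 0}
    - {"dx": -138, "dy": -80, "dz": -45, "twist": 0}

```text
clock: 14.55
tool_pos: [0.5693, -0.024, 0.1671]
eef_rot: [3.141, -0.001, 3.101]
ft_force: [0.2, -0.4, -0.8]
opening: 0.254
grip_force: 58.9
```

Run:
```python
from h import *
plan(.5785,-.020,.026,1.56); print(bot.observe()['grip_force'])
w=grab('wrist'); save(w['pixels'],'w6.png'); s=grab('side')
H,S,V=cv2.split(cv2.cvtColor(s['pixels'],cv2.COLOR_RGB2HSV))
m=(H>6)&(H<26)&(S>90)&(V>60)
n,l,st,c=cv2.connectedComponentsWithStats(m.astype(np.uint8))
for i in range(1,n):
    if st[i,4]>15: print(st[i],depth(s,c[i][0],c[i][1]))
```

```text
t 14.55 move [-9.1  4.4 68.1] twist -1.7 j6 -1.63 tilt [-0.001  0.    -1.   ]
58.91219973564148
[257  69   6   7  22] [0.79053898 0.35367171 0.03830034]
[192 127   7   8  21] [0.4863879  0.24588994 0.01961647]
[320 126  18  29 224] [ 0.78313425 -0.0026563   0.02691318]
[269 152   4   6  18] [ 0.56213977 -0.01923147  0.10487763]
[283 193  47  40 949] [ 0.57784963 -0.16187839  0.0068753 ]
[249 253  10   6  18] [ 0.3909528  -0.20006035  0.02094037]
[297 252   7   8  25] [ 0.47684737 -0.26173902  0.02120735]
[248 256   9   8  39] [ 0.37976043 -0.20491075  0.01773028]
[328 261  12  11  61] [ 0.52872089 -0.32625279  0.02037811]
[312 268  13  12  73] [ 0.48406122 -0.32078507  0.02041113]
```

View pics/w6.png

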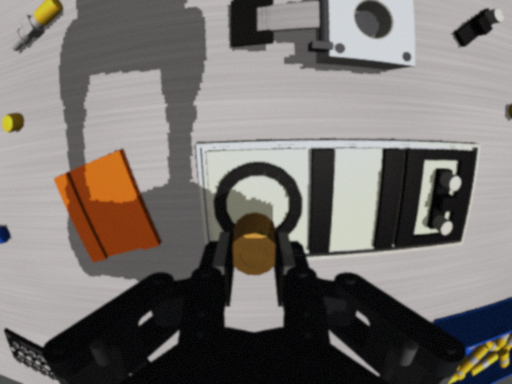

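The plug is held upright at (254,248), over the ring (columns 215–302). The nest is empty and its lever is down.

Request:
drive_tool:
  moves:
    - {"dx": -9, "dy": 4.4, "dz": 25, "twist": 0}
    - {"dx": -9, "dy": 4.4, "dz": 45, "twist": 0}
    - {"dx": -9, "dy": 4.4, "dz": 58, "twist": 0}
    - {"dx": -9, "dy": 4.4, "dz": 63, "twist": 0}
    - {"dx": -9, "dy": 4.4, "dz": 66, "twist": 0}
    - {"dx": -9, "dy": 4.4, "dz": 67, "twist": 0}
    - {"dx": -9, "dy": 4.4, "dz": 67, "twist": 0}
    - {"dx": -9, "dy": 4.4, "dz": 67, "twist": 0}
    - {"dx": -9, "dy": 4.4, "dz": 67, "twist": 0}
    - {"dx": -9, "dy": 4.4, "dz": 67, "twist": 0}

```text
clock: 15.65
tool_pos: [0.5786, -0.02, 0.1003]
eef_rot: [-3.142, 0.001, 3.102]
ft_force: [-0.2, 0.4, -1.6]
opening: 0.253
grip_force: 58.9
```

Request:
drive_tool:
  moves:
    - {"dx": 0, "dy": 0, "dz": 1, "twist": 0}
    - {"dx": 0, "dy": 0, "dz": 2, "twist": 0}
    - {"dx": 0, "dy": 0, "dz": 2, "twist": 0}
    - {"dx": 0, "dy": 0, "dz": 2, "twist": 0}
    - {"dx": 0, "dy": 0, "dz": 2, "twist": 0}
    - {"dx": 0, "dy": 0, "dz": 2, "twist": 0}
    - {"dx": 0, "dy": 0, "dz": 2, "twist": 0}
    - {"dx": 0, "dy": 0, "dz": 2, "twist": 0}
    - {"dx": 0, "dy": 0, "dz": 2, "twist": 0}
    - {"dx": 0, "dy": 0, "dz": 2, "twist": 0}

```text
clock: 16.65
tool_pos: [0.5788, -0.02, 0.0989]
eef_rot: [-3.141, 0.001, 3.102]
ft_force: [-1.2, 0.7, 4.1]
opening: 0.253
grip_force: 59.7
```

Request:
drive_tool:
  jaw: 50
  moves:
    - {"dx": 0, "dy": 0, "dz": 0, "twist": 0}
    - {"dx": 0, "dy": 0, "dz": 0, "twist": 0}
    - {"dx": 0, "dy": 0, "dz": 0, "twist": 0}
    - {"dx": 0, "dy": 0, "dz": 0, "twist": 0}
    - {"dx": 0, "dy": 0, "dz": 0, "twist": 0}
    - {"dx": 0, "dy": 0, "dz": 0, "twist": 0}
    - {"dx": 0, "dy": 0, "dz": -10, "twist": 0}
    - {"dx": 0, "dy": 0, "dz": -30, "twist": 0}
    - {"dx": 0, "dy": 0, "dz": -60, "twist": 0}
    - {"dx": 0, "dy": 0, "dz": -80, "twist": 0}

```text
clock: 17.65
tool_pos: [0.5789, -0.02, 0.1809]
eef_rot: [-3.141, 0.003, 3.102]
ft_force: [1.5, 0.0, 0.7]
opening: 0.585
grip_force: 0.0
```

Run:
```python
from h import *
plan(.508,-.319,.05,1.45); w=grab('wrist'); save(w['pixels'],'w7.png')
```

```text
t 17.65 move [  59.1 -301.6   57.8] twist 4.6 j6 -1.62 tilt [ 0.003 -0.    -1.   ]
```

View pics/w7.png

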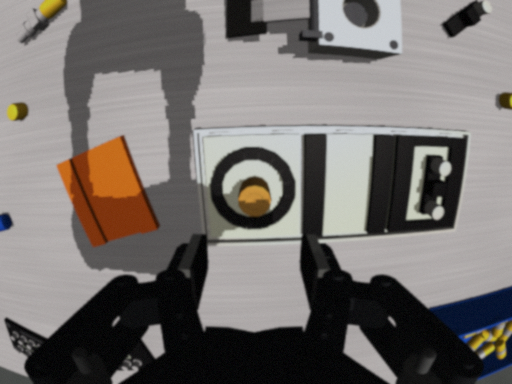

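The plug stands in the ring at (254,197). The coupler is next.

Request:
drive_tool:
  moves:
    - {"dx": 9, "dy": -45, "dz": 0, "twist": 1}
    - {"dx": 18, "dy": -90, "dz": 0, "twist": 2}
    - {"dx": 27, "dy": -135, "dz": 5, "twist": 3}
    - {"dx": 36, "dy": -180, "dz": 15, "twist": 4}
    - {"dx": 45, "dy": -225, "dz": 25, "twist": 4.6}
    - {"dx": 54, "dy": -270, "dz": 40, "twist": 4.6}
    - {"dx": 59, "dy": -301.5, "dz": 55, "twist": 4.6}
    - {"dx": 59, "dy": -301.5, "dz": 57, "twist": 4.6}
    - {"dx": 59, "dy": -301.5, "dz": 57, "twist": 4.6}
    - {"dx": 59, "dy": -301.5, "dz": 57, "twist": 4.6}

```text
clock: 18.7
tool_pos: [0.508, -0.3182, 0.1216]
eef_rot: [3.141, 0.001, 3.022]
ft_force: [0.3, 0.2, 0.7]
opening: 0.586
grip_force: 0.0
```

Run:
```python
from h import *
w=grab('wrist'); save(w['pixels'],'w8.png')
H,S,V=cv2.split(cv2.cvtColor(w['pixels'],cv2.COLOR_RGB2HSV))
for c,a in blobs(0,(abs(H.astype(int)-27)<7)&(S>120)&(V>70),(205,150,100,180),30): print(c,a,wpt(*c,.018,w))
plan(.508,-.319,.009,1.45)
```

```text
[249.65974283 191.50642928] 1011 [ 0.48651233 -0.31804483  0.018     ]
[250.93001346 253.55585464] 743 [ 0.52984593 -0.32258463  0.018     ]
t 18.75 move [ 0.2 -1.  39.9] twist 0.1 j6 -2.07 tilt [ 0.001 -0.    -1.   ]
```

View pics/w8.png

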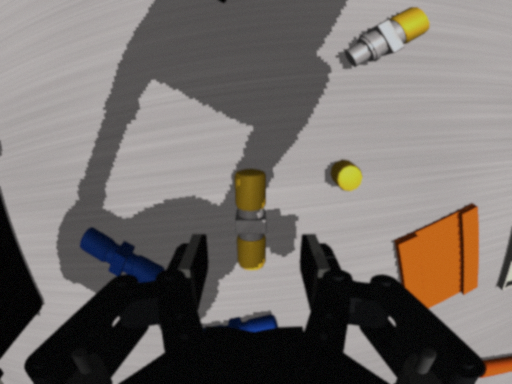

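The wrist view shows the coupler between the fingers with caps at (250,191) and (251,254). Its centre measures (0.508, -0.320), which agrees with the top view. Grasping it.

Request:
drive_tool:
  moves:
    - {"dx": 0, "dy": -1.5, "dz": 18, "twist": 0}
    - {"dx": 0, "dy": -1.5, "dz": 34, "twist": 0}
    - {"dx": 0, "dy": -1.5, "dz": 40, "twist": 0}
    - {"dx": 0, "dy": -1.5, "dz": 40, "twist": 0}
    - {"dx": 0, "dy": -1.5, "dz": 40, "twist": 0}
    - {"dx": 0, "dy": -1.5, "dz": 40, "twist": 0}
    - {"dx": 0, "dy": -1.5, "dz": 40, "twist": 0}
    - {"dx": 0, "dy": -1.5, "dz": 40, "twist": 0}
    - {"dx": 0, "dy": -1.5, "dz": 40, "twist": 0}
    - {"dx": 0, "dy": -1.5, "dz": 40, "twist": 0}

```text
clock: 19.75
tool_pos: [0.5073, -0.3205, 0.081]
eef_rot: [-3.141, 0.0, 3.021]
ft_force: [-0.6, 0.1, 0.1]
opening: 0.586
grip_force: 0.0
```

Request:
drive_tool:
  jaw: 8
  moves:
    - {"dx": 0, "dy": 0, "dz": 0, "twist": 0}
    - {"dx": 0, "dy": 0, "dz": 0, "twist": 0}
    - {"dx": 0, "dy": 0, "dz": 0, "twist": 0}
    - {"dx": 0, "dy": 0, "dz": 0, "twist": 0}
    - {"dx": 0, "dy": 0, "dz": 0, "twist": 0}
    - {"dx": 0, "dy": 0, "dz": 0, "twist": 0}
    - {"dx": 0, "dy": 0, "dz": 0, "twist": 0}
    - {"dx": 0, "dy": 0, "dz": 0, "twist": 0}
    - {"dx": 0, "dy": 0, "dz": 0, "twist": 0}
    - {"dx": 0, "dy": 0, "dz": 0, "twist": 0}

```text
clock: 20.75
tool_pos: [0.5074, -0.3205, 0.0811]
eef_rot: [-3.141, 0.0, 3.021]
ft_force: [0.3, 0.1, 3.6]
opening: 0.207
grip_force: 59.0
```

Run:
```python
from h import *
plan(.578,.0635,.1,1.56)
```

```text
t 20.75 move [-24.1 389.7 -92. ] twist -6.3 j6 -2.07 tilt [ 0. -0. -1.]
```

Request:
drive_tool:
  moves:
    - {"dx": 0, "dy": 0, "dz": -30, "twist": 0}
    - {"dx": 0, "dy": 10, "dz": -75, "twist": 0}
    - {"dx": -4, "dy": 55, "dz": -92, "twist": -1}
    - {"dx": -7, "dy": 103, "dz": -92, "twist": -2}
    - {"dx": -10, "dy": 151, "dz": -92, "twist": -3}
    - {"dx": -13, "dy": 199, "dz": -92, "twist": -4}
    - {"dx": -16, "dy": 247, "dz": -92, "twist": -5}
    - {"dx": -19, "dy": 295, "dz": -92, "twist": -6}
    - {"dx": -22, "dy": 343, "dz": -92, "twist": -6.3}
    - {"dx": -24, "dy": 389, "dz": -92, "twist": -6.3}

```text
clock: 21.75
tool_pos: [0.5775, 0.0651, 0.1721]
eef_rot: [3.142, -0.001, 3.132]
ft_force: [0.3, -0.1, 0.3]
opening: 0.209
grip_force: 58.7
```

Request:
drive_tool:
  moves:
    - {"dx": 0, "dy": 0, "dz": 20, "twist": 0}
    - {"dx": 0, "dy": 0, "dz": 50, "twist": 0}
    - {"dx": 0, "dy": 0, "dz": 50, "twist": 0}
    - {"dx": 0, "dy": 0, "dz": 50, "twist": 0}
    - {"dx": 0, "dy": 0, "dz": 50, "twist": 0}
    - {"dx": 0, "dy": 0, "dz": 50, "twist": 0}
    - {"dx": 0, "dy": 0, "dz": 50, "twist": 0}
    - {"dx": 0, "dy": 0, "dz": 50, "twist": 0}
    - {"dx": 0, "dy": 0, "dz": 50, "twist": 0}
    - {"dx": 0, "dy": 0, "dz": 50, "twist": 0}

```text
clock: 22.75
tool_pos: [0.5778, 0.0629, 0.123]
eef_rot: [3.142, 0.0, 3.131]
ft_force: [0.0, -0.3, -1.1]
opening: 0.206
grip_force: 58.8
```

Run:
```python
from h import *
plan(.578,.0635,.015,1.56)
w=grab('wrist'); save(w['pixels'],'w9.png')
```

```text
t 22.75 move [-0.2  0.6 35. ] twist 0.0 j6 -1.51 tilt [ 0.  0. -1.]
```

View pics/w9.png

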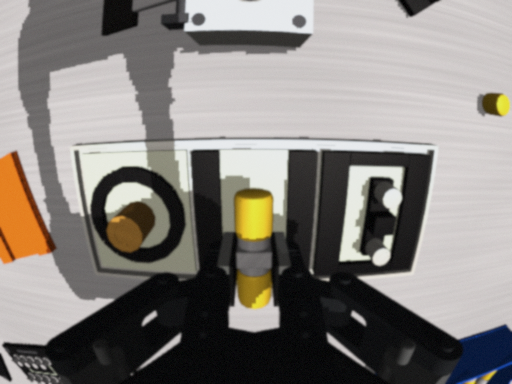

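The coupler is held along the rails at columns 234–272, centred between them (columns 220–288). Lowering it.

Request:
drive_tool:
  moves:
    - {"dx": 0, "dy": 0.5, "dz": 15, "twist": 0}
    - {"dx": 0, "dy": 0.5, "dz": 26, "twist": 0}
    - {"dx": 0, "dy": 0.5, "dz": 31, "twist": 0}
    - {"dx": 0, "dy": 0.5, "dz": 34, "twist": 0}
    - {"dx": 0, "dy": 0.5, "dz": 35.5, "twist": 0}
    - {"dx": 0, "dy": 0.5, "dz": 35.5, "twist": 0}
    - {"dx": 0, "dy": 0.5, "dz": 35.5, "twist": 0}
    - {"dx": 0, "dy": 0.5, "dz": 35.5, "twist": 0}
    - {"dx": 0, "dy": 0.5, "dz": 35.5, "twist": 0}
    - {"dx": 0, "dy": 0.5, "dz": 35.5, "twist": 0}

```text
clock: 23.8
tool_pos: [0.5779, 0.0634, 0.0875]
eef_rot: [3.142, 0.0, 3.131]
ft_force: [0.3, 0.4, -1.0]
opening: 0.208
grip_force: 58.9
```

Request:
drive_tool:
  jaw: 36
  moves:
    - {"dx": 0, "dy": 0, "dz": 0, "twist": 0}
    - {"dx": 0, "dy": 0, "dz": 0, "twist": 0}
    - {"dx": 0, "dy": 0, "dz": 0, "twist": 0}
    - {"dx": 0, "dy": 0, "dz": 0, "twist": 0}
    - {"dx": 0, "dy": 0, "dz": 0, "twist": 0}
    - {"dx": 0, "dy": 0, "dz": 0, "twist": 0}
    - {"dx": 0, "dy": 0, "dz": -10, "twist": 0}
    - {"dx": 0, "dy": 0, "dz": -30, "twist": 0}
    - {"dx": 0, "dy": 0, "dz": -65, "twist": 0}
    - {"dx": 0, "dy": 0, "dz": -110, "twist": 0}

```text
clock: 24.8
tool_pos: [0.5768, 0.0634, 0.197]
eef_rot: [-3.141, -0.004, 3.131]
ft_force: [0.2, 0.3, -0.5]
opening: 0.423
grip_force: 0.0
```

Request:
drive_tool:
  moves:
    - {"dx": 45, "dy": 15, "dz": -20, "twist": 0}
    - {"dx": 80, "dy": 45, "dz": -40, "twist": 0}
    - {"dx": 100, "dy": 90, "dz": -60, "twist": 0}
    - {"dx": 120, "dy": 135, "dz": -60, "twist": 0}
    - {"dx": 130, "dy": 180, "dz": -60, "twist": 0}
    - {"dx": 140, "dy": 225, "dz": -60, "twist": 0}
    - {"dx": 150, "dy": 270, "dz": -60, "twist": 0}
    - {"dx": 160, "dy": 315, "dz": -60, "twist": 0}
    - {"dx": 160, "dy": 340, "dz": -60, "twist": 0}
    - {"dx": 160, "dy": 340, "dz": -60, "twist": 0}

```text
clock: 25.8
tool_pos: [0.4202, 0.4079, 0.2575]
eef_rot: [3.141, -0.0, 3.135]
ft_force: [-0.7, 0.1, -0.4]
opening: 0.421
grip_force: 0.0
```

Run:
```python
from h import *
np.set_printoptions(precision=4,suppress=True)
t=grab('top');s=grab('side')
cs=lambda i,x,y,w,h:cv2.resize(i['pixels'][y:y+h,x:x+w],(400,600*0+300))
save(np.hstack([cs(t,165,145,120,90),cs(s,205,115,120,90)]),'p10.png')
for n,im,r in(('t',t,(170,150,105,48)),('s',s,(215,120,85,80))):
    H,S,V=cv2.split(cv2.cvtColor(im['pixels'],cv2.COLOR_RGB2HSV))
    for c,a in blobs(0,(H>6)&(H<34)&(S>100)&(V>70),r,8): print(n,c,a,depth(im,*c),plane(im,*c,.026),plane(im,*c,.035))
    for c,a in blobs(0,(abs(H.astype(int)-27)<7)&(S>120)&(V>70),(310,230,25,25) if n=='t' else (244,250,18,16),8): print(' bare',c,a)
print(bot.observe()['clock'])
```

```text
t [220.8889 164.6111] 54 [0.6012 0.0618 0.0239] [0.6006 0.0617 0.026 ] [0.5981 0.0608 0.035 ]
t [251.6575 171.9315] 73 [ 0.578  -0.0202  0.0331] [ 0.5799 -0.0202  0.026 ] [ 0.5775 -0.0203  0.035 ]
t [220.9016 181.    ] 61 [0.5562 0.0613 0.0244] [0.5558 0.0612 0.026 ] [0.5537 0.0603 0.035 ]
 bare [321.9545 245.2424] 66
s [263.4583 151.1042] 48 [0.5993 0.0594 0.028 ] [0.6005 0.061  0.026 ] [0.5952 0.054  0.035 ]
s [250.451  157.5686] 51 [0.5568 0.0614 0.0249] [0.5562 0.0605 0.026 ] [0.5513 0.0535 0.035 ]
s [274.0893 169.8214] 56 [ 0.5801 -0.017   0.0326] [ 0.5839 -0.0124  0.026 ] [ 0.5787 -0.0187  0.035 ]
 bare [253.2    256.6667] 45
25.9
```

View pics/p10.png

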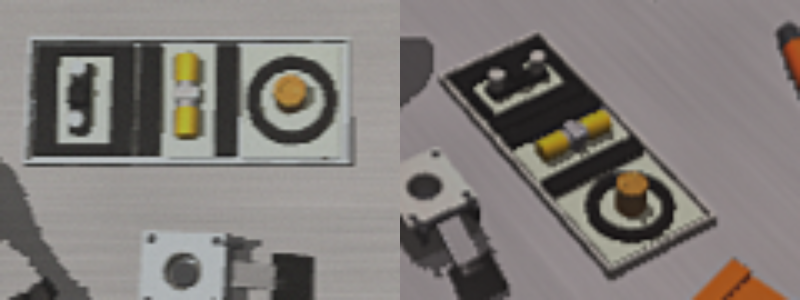

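All three parts are in place: the coupler is centred at (0.578, 0.061) along x, the plug at (0.578, -0.020), and the clip is in its pocket. The bare-ended coupler hasn't moved. Handing in.

```bash
python3 -c "
from plant import bot
print(bot.job_done())"
```

```text
the job is handed in; nothing more can be done
None
```

The kit is packed and handed in at about 26 s of the 80 s allowed: the capped coupler, the two-post clip and the plug are each near the middle of their inserts by my measurements, and I touched neither look-alike; the hand-in returned no verdict.

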